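# Hold the sprung chute gate half open

## Task

The gate of the parts chute needs its half-open gap measured. Lift the loose dust cover off the gate's finger tab and set it down gently, upright, on the bare table; then slide the tab along its rail against the spring until it stands at the long middle mark, half of its travel, and finish while holding it there with the gripper - do not let go, because the spring would shut it. Leave the parts in the tray where they are.

Things in the scene. Friction and masses are not known exactly. Their poses are not given: they have to be found in the camera images.
- chute: Fixed aluminium parts chute, gate frame and pine tray, one rigid unit. Origin: on the table under the centre of the shut gate; x points down the chute, y along the gate's rail in its opening direction, z up. Trough 66 mm wide, centred on y = 0, from x = -176 (walls up to 155 mm high) to 80 mm. The table is bare for x -80 to 35 mm where y is -250 to -60 mm or 120 to 320 mm.
- half_mark (a point): The long middle one of three dark marks engraved across the rail top: where the tab's centre stands at half travel. The short marks, 30 mm either side, are shut and fully open. Axes as chute; this point is at x 0, y 30, z 120 mm there. The rail is a slotted bar with a flat clear top at z = 120 mm, x -20 to 20 mm, y -47 to 107 mm, on end posts with feet reaching y -57 and 117 mm.
- tray_floor (a point): Centre of the inner floor of the pine catch tray at the chute's foot, 8 mm above the table. The tray is fixed, 210 x 210 mm outside, walls 30 mm high and 8 mm thick; it covers x 51 to 261, y -105 to 105 mm of chute.
- gate (a joint): Travel of the sliding gate in m: 0 shut (as it starts), 0.030 half open, 0.060 fully open; it moves along +y of chute. A spring shuts it: 3 N at 0, rising evenly by 1.5 N per 10 mm to 7.5 N at half and 12 N at full travel. Little friction: it springs shut when let go.
- gate_tab (a point): Centre of the top face of the gate's brass finger tab, an upright block 12 mm along the rail (y), 28 mm across it (x), from 1.5 to 35.5 mm above the rail top (this point is 155.5 mm above the table). It moves with the gate; at the start it is hidden inside the cover. Axes as chute.
- cover: Loose aluminium dust cover, a box open below, 52 (x) x 66 (y) mm, 56 mm high, with a wooden knob on top, 80 mm in all, 0.08 to 0.18 kg. Origin: centre of its lower edge. It sits over the tab, long side along the rail, skirts hanging 8 mm down past the rail's sides: origin 112 mm above the table at the start. Lift it 50 mm straight up to clear the tab. Standing on the table its origin is at 0.
- cover_knob (a point): Centre of the top face of the cover's square wooden knob, 18 x 18 mm, 24 mm tall (from 56 to 80 mm above the cover's origin), sides parallel to the cover's. Axes as cover.
- star_wheel: Brass star wheel, 50 mm across, 16 mm high, lying in the tray. Origin: centre of its underside. Leave alone.
- screw: Steel endless screw (worm), 60 mm long, 18 mm thick, lying in the tray. Origin: centre of its underside. Leave alone.
- hinge_block: Worn oak lid hinge block, 50 x 32 x 25 mm, in the tray. Origin: centre of its underside. Leave alone.
- tin: Round red enamel tin, 55 mm across, 38 mm high, in the tray. Origin: centre of its underside. Leave alone.
Mind the look-alikes: they are no part of the job. What is meant by the cover is not green, and is the smaller of those in its own colour.

How it is judged:
By the outcome, as a careful person would: the job done as asked, in the order asked, and still so for the second after the job is handed in, while the arm keeps its last pose, push and grip.
It also fails if it takes over 50 s, if anything falls off the work surface, if the arm or the gripper's body presses on something with over 40 N, if the wrist force passes 120 N, or if a joint passes its speed limit or range.

## Robot

A 6-joint arm with a two-finger parallel gripper is mounted at the origin on the work surface. World frame = base frame: x ahead of the robot, y to its left, z up, the work surface at z = 0. Lengths are in m, angles in rad, forces in N, time in s.
With the tool pointing down it reaches from about 0.375 to 0.9 m from the base axis. Payload 3.1 kg.
Tool frame: the origin (TCP) lies between the finger pads; the fingertips stand manip.finger_overhang ahead of it and the grasp point (between the pads) lies 5 mm behind it (manip.finger_overhang is the distance from the TCP to the fingertips, in m); z points along the fingers, y is the line along which they close (so a half turn about z gives the same grasp; the last joint's range is limited). The gripper opens to 85 mm and grips with 20 to 120 N. Pads are 22 mm wide; open, the fingers measure 114 mm over their backs; the gripper's body (76 mm by 85 mm) begins 54 mm behind the grasp point. The pads swing forward as they close: fully open they stand 13 mm farther back than shut.
Start: joints at [-1.401, 0.527, 1.433, -0, 1.181, -0.178], TCP at [0.214, -0.587, 0.245] pointing down, gripper open.
Joint ranges: [-3.08, 3.08], [-0.75, 2.2], [0.22, 2.44], [-1.43, 4.57], [0, 2.65], [-2.85, 2.85]. Speed limits (rad/s): [2.79, 2.79, 3.14, 3.14, 3.14, 3.14].

## Interface

Orientations are given as a unit quaternion [x, y, z, w].
In Python, from station import manip gives the robot as it stands.
- The arm moves only by the tool drive_tool, never from a script. Its argument "plan" is a list of rows, each a list of 7 numbers: the shift along the tool's x, y, z in m, then the turn, a rotation vector about the tool's x, y, z in degrees, then the opening, from -1 (shut) to 1 (fully open). In form: [[x, y, z, wx, wy, wz, gripper], ...]. A call has 1 to 10 rows; each row shifts and turns the commanded pose from where the row before left it, along the tool's axes as they then stand; what a row does not reach is not made up. A row lasts 1/10 s, in which the tool goes at most 50 mm and 8.59 degrees, less where a joint would pass 70% of its speed; a pose out of reach is approached as far as the arm can. A call is refused whole if a number of a shift passes 0.05 or a number of a turn 8.59, either way. A call with a gripper value outside its range is refused whole. The fingers move at their own pace and stop on an object; "newtons" is the grip in N (left out, the last holds). Time passes only in rows, so rows that do not move let the fingers close. It gives the time, the measured TCP pose, the force, the opening and the grip force at its end, in the units of the state.
- manip.sense(): the state, without advancing time (a new reading comes with each control period).
- manip.snapshot(name): name is "scene" or "top" or "wrist"; returns a dict with "image" (480x640x3 uint8, red, green, blue), "z_map" (480x640 float32, m along the optical axis (not along the pixel's ray), 0 where there is no reading), "fov_y" (degrees; the focal length in pixels is half the picture's height over the tangent of half this angle, whatever the lens; pixels are square), "cx", "cy" (the principal point, pixels), "extrinsics" (4x4, takes a point from camera to world coordinates); the wrist camera has in their place "mount" (4x4, takes a point from camera to tool coordinates, whose origin is the TCP and whose axes are the flange's). Camera axes: x right, y up, looking along -z (the intrinsics and any distortion apply to the point x, -y, -z); pixel columns grow to the right and rows downward; lengths in m; the calibration is good to about 2 mm. A picture is of the moment at which its call begins: read the wrist's pose just before it.
- manip.sign_off(): hands the job in; it is judged then, once.
The state is a dict: "t": time; "q": joint angles; "qd": joint speeds; "tau": joint torques, N m; "tcp_pos": TCP position; "tool_rot": TCP orientation; "force": force on the tool from outside, world axes, zero at the start; "ft_torque": the same for the moment, N m; "finger_gap": opening from 0.0 (shut) to 1.0 (fully open); "gripper_force": force on a finger pad.
Only numpy, scipy, OpenCV 4.12 (cv2) and the standard library are available. Lean on these libraries where they do the work, as an engineer would, in place of code of your own. Each camera call takes 0.05 s, during which the arm holds its last target. There are 200 camera calls.

## Working session

There is one attempt and no reset: what is moved stays moved. The work goes in short steps, Python scripts to look and compute and a tool call to move; the robot and the scene stay as the last step left them, time stands still between calls to the robot, and variables do not carry over. Pictures are saved under pics/ and viewed, at most 10 in all, crops included, and the job is handed in when it is done.

Besides the shell and the picture viewer there is one more tool, called as name(argument=value, ...), one argument or row to a line, values as JSON. drive_tool: Moves the arm, as the interface text tells. Its arguments: {"type":"object","properties":{"plan":{"type":"array"},"newtons":{"type":"number"}},"required":["plan"]}

```bash
mkdir -p pics
cat > h.py <<'E'
import numpy as np, cv2
from station import manip
from scipy.spatial.transform import Rotation as R
def snap(n):
    s=manip.sense(); d=manip.snapshot(n)
    if n=="wrist":
        T=np.eye(4);T[:3,:3]=R.from_quat(s['tool_rot']).as_matrix();T[:3,3]=s['tcp_pos'];d['E']=T@d['mount']
    else: d['E']=d['extrinsics']
    d['f']=240/np.tan(np.radians(d['fov_y'])/2)
    return d
def ray(d,u,v):
    r=np.array([(u-d['cx'])/d['f'],-(v-d['cy'])/d['f'],-1.0]);return d['E'][:3,3],d['E'][:3,:3]@r
def plane(d,u,v,z):
    o,r=ray(d,u,v);return o+r*(z-o[2])/r[2]
def depth(d,u,v):
    o,r=ray(d,u,v);return o+r*d['z_map'][int(v),int(u)]
def cloud(d):
    v,u=np.mgrid[0:480,0:640];r=np.stack([(u-d['cx'])/d['f'],-(v-d['cy'])/d['f'],-np.ones(u.shape)],-1)*d['z_map'][...,None]
    return r@d['E'][:3,:3].T+d['E'][:3,3]
def save(d,n): cv2.imwrite('pics/'+n,d['image'][...,::-1])
E
python3 - <<'E'
from h import *
print(manip.finger_overhang, manip.sense())
for n in("scene","top"):
    d=snap(n);save(d,n+'1.png');np.savez(n+'1.npz',**d);print({k:v for k,v in d.items() if k not in('image','z_map')})
E
```

```text
0.014 {'t': 0.0, 'q': array([-1.40049735e+00,  5.28402705e-01,  1.43392659e+00,  2.30441771e-05,
        1.18140494e+00, -1.78525020e-01]), 'qd': array([ 0.00108846, -0.00060054,  0.00112597,  0.00052599, -0.00091744,
        0.001471  ]), 'tau': array([-1.25537990e-03, -4.42352986e+01, -1.78028798e+01, -3.57288554e-04,
        8.30249337e-03,  1.60532004e-06]), 'tcp_pos': array([ 0.21351917, -0.58665425,  0.24436486]), 'tool_rot': array([ 9.84828941e-01,  1.73524670e-01,  1.50589471e-05, -1.07073978e-03]), 'force': array([ 0.04801076, -1.18748674,  0.12365733]), 'ft_torque': array([ 0.02981811, -0.0135539 , -0.0359932 ]), 'gripper_force': 0.0, 'finger_gap': 0.9971836377858077}
{'fov_y': 48.222428405279274, 'cx': 315.26776138734385, 'cy': 241.87202419117088, 'extrinsics': array([[ 0.62831748, -0.66172807,  0.4090637 ,  0.95498498],
       [ 0.77784726,  0.54320261, -0.31604519, -0.36108707],
       [-0.0130685 ,  0.5167658 ,  0.85602706,  0.89996537],
       [ 0.        ,  0.        ,  0.        ,  1.        ]]), 'E': array([[ 0.62831748, -0.66172807,  0.4090637 ,  0.95498498],
       [ 0.77784726,  0.54320261, -0.31604519, -0.36108707],
       [-0.0130685 ,  0.5167658 ,  0.85602706,  0.89996537],
       [ 0.        ,  0.        ,  0.        ,  1.        ]]), 'f': np.float64(536.2451128625945)}
{'fov_y': 44.06615058463525, 'cx': 315.70446579711563, 'cy': 234.2679412143869, 'extrinsics': array([[-0.01001117,  0.99855952, -0.05271306,  0.5294392 ],
       [-0.9998031 , -0.00909255,  0.01763775, -0.04999884],
       [ 0.01713305,  0.05287926,  0.99845393,  1.21199061],
       [ 0.        ,  0.        ,  0.        ,  1.        ]]), 'E': array([[-0.01001117,  0.99855952, -0.05271306,  0.5294392 ],
       [-0.9998031 , -0.00909255,  0.01763775, -0.04999884],
       [ 0.01713305,  0.05287926,  0.99845393,  1.21199061],
       [ 0.        ,  0.        ,  0.        ,  1.        ]]), 'f': np.float64(593.0349707654872)}
```

View pics/scene1.png

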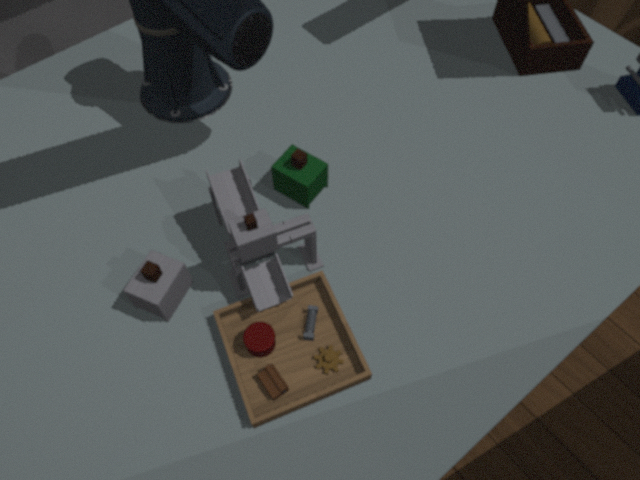

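View pics/top1.png

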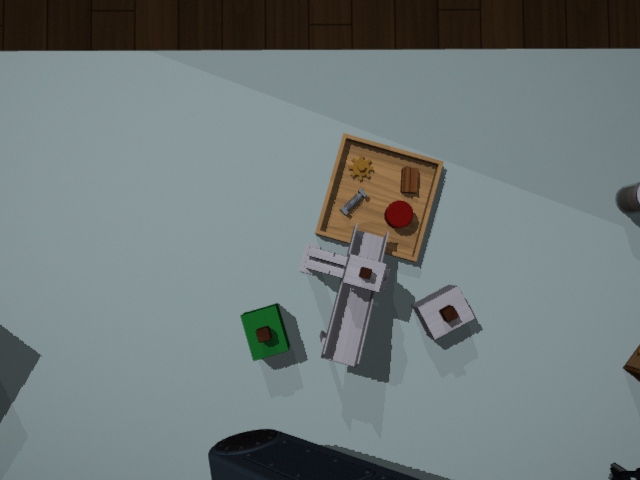

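Top view: three covers. The green one at (264,334) is excluded. The larger aluminium one stands on the table at (449,314), and the smaller aluminium one on the rail is at (366,272), or (251,221) in the scene view. The rail one fits the description. I'll measure it and check one close crop.

Run:
```python
from h import *
T=dict(np.load('top1.npz'));S=dict(np.load('scene1.npz'))
def knob(d,u,v,n):
    im=d['image'].astype(int);w=np.zeros((480,640),bool);w[v-16:v+17,u-16:u+17]=1
    m=(w&(im[...,0]-im[...,2]>20)&(im[...,0]<160)).astype(np.uint8)
    k,l,st,c=cv2.connectedComponentsWithStats(m);i=1+st[1:,4].argmax();P=cloud(d)[l==i]
    z=np.percentile(P[:,2],90);q=np.abs(P[:,2]-z)<.008
    print(n,'area',st[i,4],'c',c[i],'box',st[i,:4],'ztop',z,'topmean',P[q].mean(0));
    vv,uu=np.where(l==i);return uu[q].mean(),vv[q].mean()
def tri(a,b):
    (o1,r1),(o2,r2)=ray(T,*a),ray(S,*b)
    s=np.linalg.lstsq(np.c_[r1,-r2],o2-o1,rcond=None)[0];p,q=o1+r1*s[0],o2+r2*s[1];return (p+q)/2,np.linalg.norm(p-q)
print('rail',tri(knob(T,366,272,'railT'),knob(S,251,221,'railS')))
print('tbl',tri(knob(T,449,314,'tblT'),knob(S,151,271,'tblS')))
# planes by depth in top view: cover tops, rail
P=cloud(T)
def rect(u0,u1,v0,v1,z0,z1,n):
    q=P[v0:v1,u0:u1].reshape(-1,3);q=q[(q[:,2]>z0)&(q[:,2]<z1)]
    r=cv2.minAreaRect((q[:,:2]*1000).astype(np.float32));print(n,len(q),q[:,2].mean().round(4),r)
rect(335,395,245,300,.155,.176,'covertop')
rect(405,480,280,345,.05,.09,'tblcovertop')
rect(295,348,238,285,.113,.127,'rail')
rect(310,450,130,270,.022,.036,'traywalls')
c=np.hstack([cv2.resize(T['image'][225:305,290:400],(550,400),interpolation=cv2.INTER_CUBIC)]);cv2.imwrite('pics/crop1.png',c[...,::-1])
```

```text
railT area 92 c [365.40217391 272.59782609] box [360 268  12  11] ztop 0.1951852689058981 topmean [ 0.51654698 -0.15276166  0.19307189]
railS area 42 c [249.38095238 218.78571429] box [246 215   8   9] ztop 0.19484946300301104 topmean [ 0.51750099 -0.15383136  0.19271778]
rail (array([ 0.51642406, -0.15313565,  0.19079988]), np.float64(0.0003422326423257634))
tblT area 153 c [449.53594771 313.39215686] box [442 306  16  16] ztop 0.11115736925224327 topmean [ 0.43819663 -0.31678405  0.10838475]
tblS area 90 c [149.43333333 267.98888889] box [142 263  17  12] ztop 0.1097253848824368 topmean [ 0.43896703 -0.31697096  0.10756369]
tbl (array([ 0.43812249, -0.31707942,  0.10642792]), np.float64(0.0003839318497471568))
covertop 1002 0.1693 ((515.9774169921875, -152.71278381347656), (66.1982421875, 52.032222747802734), 73.44508361816406)
tblcovertop 1630 0.0752 ((436.9569091796875, -317.5340270996094), (71.22850036621094, 89.74901580810547), 27.459442138671875)
rail 743 0.1214 ((534.1425170898438, -86.253662109375), (72.62783813476562, 43.94685363769531), 73.21314239501953)
traywalls 2550 0.0303 ((662.68798828125, -197.988525390625), (210.40150451660156, 217.72425842285156), 73.5100326538086)
```

View pics/crop1.png

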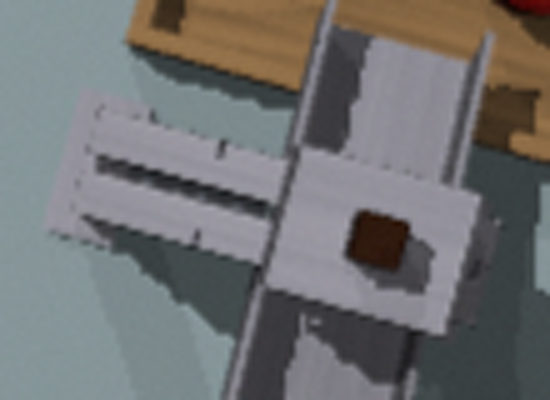

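The crop shows the plain aluminium cover on the rail, its knob at crop (378,240), i.e. top (366,272). Its top is 66 x 52 mm, the knob top is at 0.192 and the rail at 0.12, all matching the text. The table one is about 90 mm, so it's the larger look-alike. Next I turn the tool and travel to above the knob.

drive_tool(
  plan=[
    [0, 0, 0, 0, 0, 7.3, 0.2],
    [0, 0, 0, 0, 0, 7.3, 0.2],
    [0, 0, 0, 0, 0, 7.3, 0.2],
    [0, 0, 0, 0, 0, 7.3, 0.2],
    [0, 0, 0, 0, 0, 7.4, 0.2],
    [0, 0, -0.035, 0, 0, 0, 0.2],
  ],
  newtons=40,
)

```text
t: 0.7
tcp_pos: [0.2129, -0.5838, 0.275]
tool_rot: [0.989, -0.146, -0.002, -0.006]
force: [-0.4, -0.6, 0.3]
finger_gap: 0.597
gripper_force: 0.0
```

drive_tool(
  plan=[
    [0.016, -0.05, 0, 0, 0, 0, 0.2],
    [0.016, -0.05, 0, 0, 0, 0, 0.2],
    [0.016, -0.05, 0, 0, 0, 0, 0.2],
    [0.016, -0.05, 0, 0, 0, 0, 0.2],
    [0.016, -0.05, 0, 0, 0, 0, 0.2],
    [0.016, -0.05, 0, 0, 0, 0, 0.2],
    [0.016, -0.05, 0, 0, 0, 0, 0.2],
    [0.016, -0.04, 0, 0, 0, 0, 0.2],
    [0, 0, 0, 0, 0, 0, 0.2],
    [0, 0, 0, 0, 0, 0, 0.2],
  ],
)

```text
t: 1.7
tcp_pos: [0.4382, -0.2638, 0.2801]
tool_rot: [0.99, -0.143, -0.0, 0.0]
force: [-0.9, -0.4, 0.2]
finger_gap: 0.599
gripper_force: 0.0
```

Run:
```python
from h import *
s=manip.sense();print(s['t'],s['tcp_pos'],s['finger_gap'],s['force'])
M=R.from_quat(s['tool_rot']).as_matrix();print(M.round(3))
d=snap('wrist');save(d,'w1.png');np.savez('w1.npz',**d)
print(M.T@(np.array([.5165,-.153,.192])-s['tcp_pos']))
```

```text
1.7 [ 0.43817783 -0.26380548  0.28009303] 0.5991893397966308 [-0.92884476 -0.39526596  0.17540901]
[[ 0.959 -0.283 -0.001]
 [-0.283 -0.959 -0.   ]
 [-0.001  0.    -1.   ]]
[ 0.04379432 -0.12847959  0.08802074]
```

View pics/w1.png

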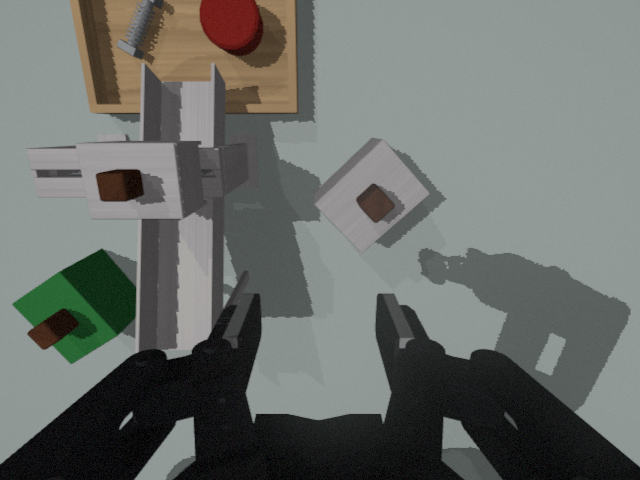

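The wrist view shows the target knob at (120,185) with the cover square to the tool, and the larger look-alike's knob at (376,203). The move came up short, so I continue in smaller rows.

drive_tool(
  plan=[
    [0.009, -0.025, 0, 0, 0, 0, 0.2],
    [0.009, -0.025, 0, 0, 0, 0, 0.2],
    [0.009, -0.025, 0, 0, 0, 0, 0.2],
    [0.009, -0.025, 0, 0, 0, 0, 0.2],
    [0.008, -0.028, 0, 0, 0, 0, 0.2],
    [0, 0, 0, 0, 0, 0, 0.2],
    [0, 0, 0, 0, 0, 0, 0.2],
  ],
)

```text
t: 2.45
tcp_pos: [0.5163, -0.1559, 0.28]
tool_rot: [0.989, -0.145, -0.0, 0.0]
force: [0.4, -0.1, 0.6]
finger_gap: 0.6
gripper_force: 0.0
```

```bash
cat > k.py <<'E'
from h import *
s=manip.sense();p=s['tcp_pos'];M=R.from_quat(s['tool_rot']).as_matrix();print(s['t'],p,M.round(3).tolist())
d=snap('wrist');im=d['image'].astype(int);P=cloud(d)
near=np.hypot(P[...,0]-.5165,P[...,1]+.153)<.03
m=(near&(im[...,0]-im[...,2]>20)&(im[...,0]<160)&(P[...,2]>.185)).astype(np.uint8)
k,l,st,c=cv2.connectedComponentsWithStats(m);i=1+st[1:,4].argmax()
Q=P[l==i];r=cv2.minAreaRect((Q[:,:2]*1000).astype(np.float32));print('knob',st[i],c[i],'z',np.median(Q[:,2]),r)
cc=(P[...,2]>.160)&(P[...,2]<.176)&(np.hypot(P[...,0]-.5165,P[...,1]+.153)<.05)
Q2=P[cc];print('cover',len(Q2),Q2[:,2].mean(),cv2.minAreaRect((Q2[:,:2]*1000).astype(np.float32)))
w=dict(np.load('w1.npz'));
o1,r1=ray(d,*c[i]);iw=w['image'].astype(int);Pw=cloud(w)
mw=(np.hypot(Pw[...,0]-.5165,Pw[...,1]+.153)<.03)&(iw[...,0]-iw[...,2]>20)&(iw[...,0]<160)&(Pw[...,2]>.187)
vv,uu=np.where(mw);o2,r2=ray(w,uu.mean(),vv.mean())
t=np.linalg.lstsq(np.c_[r1,-r2],o2-o1,rcond=None)[0];a,b=o1+r1*t[0],o2+r2*t[1];print('tri',(a+b)/2,np.linalg.norm(a-b))
K=np.array([*np.array(r[0])/1000,np.median(Q[:,2])]);print('tool delta',M.T@(K-p))
save(d,'w2.png')
E
python3 k.py
```

```text
2.45 [ 0.51626826 -0.15589304  0.28004229] [[0.958, -0.287, -0.001], [-0.287, -0.958, -0.001], [-0.001, 0.001, -1.0]]
knob [301 242  25  24 530] [312.48301887 253.69433962] z 0.19248885500842822 ((517.6243286132812, -152.66175842285156), (15.851648330688477, 16.016056060791016), 72.96512603759766)
cover 5556 0.16843046511418253 ((517.255859375, -153.19261169433594), (66.21300506591797, 52.11147689819336), 73.62467956542969)
tri [ 0.5173209  -0.15233934  0.18964515] 0.0005661133754240815
tool delta [ 0.00042462 -0.00354876  0.08755061]
```

drive_tool(
  plan=[
    [0.0005, -0.0035, 0.025, 0, 0, 0, 0.2],
    [0, 0, 0.025, 0, 0, 0, 0.2],
    [0, 0, 0.02, 0, 0, 0, 0.2],
    [0, 0, 0.015, 0, 0, 0, 0.2],
    [0, 0, 0.01, 0, 0, 0, 0.2],
    [0, 0, 0, 0, 0, 0, 0.2],
    [0, 0, 0, 0, 0, 0, 0.2],
  ],
)

```text
t: 3.2
tcp_pos: [0.5182, -0.1523, 0.1857]
tool_rot: [0.989, -0.145, 0.0, 0.0]
force: [0.3, 0.3, 0.4]
finger_gap: 0.601
gripper_force: 0.0
```

drive_tool(
  plan=[
    [0, 0, 0, 0, 0, 0, -1],
    [0, 0, 0, 0, 0, 0, -1],
    [0, 0, 0, 0, 0, 0, -1],
    [0, 0, 0, 0, 0, 0, -1],
    [0, 0, 0, 0, 0, 0, -1],
    [0, 0, 0, 0, 0, 0, -1],
  ],
)

```text
t: 3.8
tcp_pos: [0.5186, -0.1518, 0.186]
tool_rot: [0.99, -0.144, 0.001, 0.0]
force: [-0.8, -1.1, 5.0]
finger_gap: 0.202
gripper_force: 43.5
```

drive_tool(
  plan=[
    [0, 0, -0.005, 0, 0, 0, -1],
    [0, 0, -0.01, 0, 0, 0, -1],
    [0, 0, -0.015, 0, 0, 0, -1],
    [0, 0, -0.015, 0, 0, 0, -1],
    [0, 0, -0.015, 0, 0, 0, -1],
    [0, 0, -0.02, 0, 0, 0, -1],
    [0, 0, -0.01, 0, 0, 0, -1],
    [0, 0, 0, 0, 0, 0, -1],
    [0, 0, 0, 0, 0, 0, -1],
  ],
)

```text
t: 4.7
tcp_pos: [0.5177, -0.151, 0.2749]
tool_rot: [0.99, -0.144, -0.0, -0.0]
force: [0.0, 0.3, -1.9]
finger_gap: 0.199
gripper_force: 42.6
```

Run:
```python
from h import *
d=snap('scene');T=snap('top')
save(d,'s2.png')
c=np.hstack([cv2.resize(d['image'][130:330,180:380],(400,400)),cv2.resize(T['image'][205:345,230:400],(400,400))]);cv2.imwrite('pics/c2.png',c[...,::-1])
P=cloud(T);q=P[295:365,235:295].reshape(-1,3);q=q[(q[:,2]>.04)&(q[:,2]<.1)];print('green',cv2.minAreaRect((q[:,:2]*1000).astype(np.float32)),q.max(0))
s=manip.sense();print(s['tcp_pos'],s['force'])
x=np.array([.958,-.286,0]);y=np.array([.286,.958,0]);o=np.array([.5173,-.1528,0])
print('target',o-.01*x+.2*y)
print('obst', [(round((a-o)@x,3),round((a-o)@y,3)) for a in [q.min(0),q.max(0)]])
v=P.reshape(-1,3);rel=v-o;a,b=rel@x,rel@y
sel=(a>-.08)&(a<.04)&(b>.13)&(b<.3);print('heights at target',np.percentile(v[sel,2],[1,50,99]))
```

```text
green ((402.8564453125, 30.075611114501953), (89.26388549804688, 70.57975006103516), 15.807059288024902) [0.45488036 0.07540179 0.09984059]
[ 0.51747175 -0.15096257  0.27424548] [ 0.44877761 -0.42928317 -1.2934051 ]
target [0.56492 0.04166 0.     ]
obst [(np.float64(-0.198), np.float64(0.085)), (np.float64(-0.125), np.float64(0.201))]
heights at target [-0.00424553  0.00129355  0.00679998]
```

View pics/c2.png

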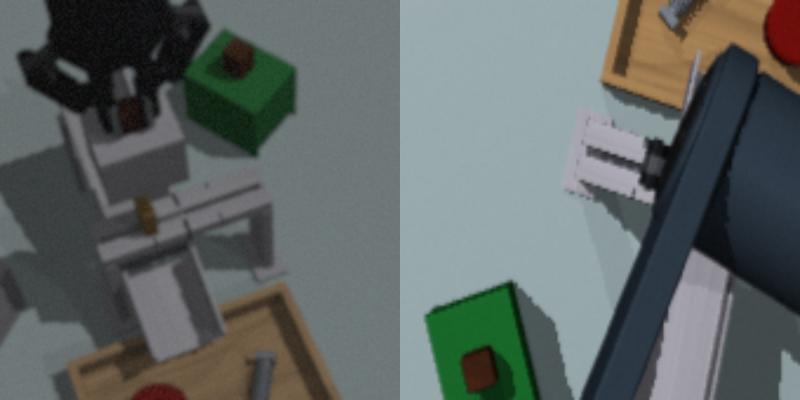

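The left crop shows the cover hanging level in the gripper and the brass tab exposed at (147,215). I carry the cover to bare table at chute (-10, 200) mm, which is clear of the green box.

drive_tool(
  plan=[
    [-0.001, -0.02, 0, 0, 0, 0, -1],
    [-0.001, -0.025, 0, 0, 0, 0, -1],
    [-0.001, -0.025, 0, 0, 0, 0, -1],
    [-0.001, -0.025, 0, 0, 0, 0, -1],
    [-0.001, -0.025, 0, 0, 0, 0, -1],
    [-0.001, -0.025, 0, 0, 0, 0, -1],
    [-0.001, -0.025, 0, 0, 0, 0, -1],
    [-0.001, -0.02, 0, 0, 0, 0, -1],
    [-0.001, -0.01, 0, 0, 0, 0, -1],
    [0, 0, 0, 0, 0, 0, -1],
  ],
)

```text
t: 5.8
tcp_pos: [0.5663, 0.0439, 0.2744]
tool_rot: [0.99, -0.144, -0.001, 0.0]
force: [-0.1, 0.2, -1.7]
finger_gap: 0.196
gripper_force: 42.6
```

drive_tool(
  plan=[
    [0, 0, 0.02, 0, 0, 0, -1],
    [0, 0, 0.025, 0, 0, 0, -1],
    [0, 0, 0.025, 0, 0, 0, -1],
    [0, 0, 0.025, 0, 0, 0, -1],
    [0, 0, 0.025, 0, 0, 0, -1],
    [0, 0, 0.025, 0, 0, 0, -1],
    [0, 0, 0.02, 0, 0, 0, -1],
    [0, 0, 0.015, 0, 0, 0, -1],
    [0, 0, 0.01, 0, 0, 0, -1],
    [0, 0, 0, 0, 0, 0, -1],
  ],
)

```text
t: 6.8
tcp_pos: [0.5658, 0.0421, 0.0839]
tool_rot: [0.989, -0.145, -0.002, 0.0]
force: [-0.9, 0.0, -1.8]
finger_gap: 0.199
gripper_force: 42.6
```

Now the slow touch-down, about 10 mm left.

drive_tool(
  plan=[
    [0, 0, 0.003, 0, 0, 0, -1],
    [0, 0, 0.002, 0, 0, 0, -1],
    [0, 0, 0.001, 0, 0, 0, -1],
    [0, 0, 0.001, 0, 0, 0, -1],
    [0, 0, 0.001, 0, 0, 0, -1],
    [0, 0, 0, 0, 0, 0, -1],
  ],
)

```text
t: 7.4
tcp_pos: [0.5667, 0.0429, 0.0774]
tool_rot: [0.99, -0.144, 0.0, 0.0]
force: [-0.1, -0.1, -1.4]
finger_gap: 0.197
gripper_force: 42.6
```

drive_tool(
  plan=[
    [0, 0, 0.0005, 0, 0, 0, -1],
    [0, 0, 0.0005, 0, 0, 0, -1],
    [0, 0, 0, 0, 0, 0, -1],
  ],
)

```text
t: 7.7
tcp_pos: [0.5667, 0.0429, 0.0762]
tool_rot: [0.99, -0.144, -0.0, -0.0]
force: [0.7, 0.1, -0.9]
finger_gap: 0.199
gripper_force: 42.6
```

drive_tool(
  plan=[
    [0, 0, 0.0005, 0, 0, 0, -1],
    [0, 0, 0.0005, 0, 0, 0, -1],
    [0, 0, 0.0005, 0, 0, 0, -1],
    [0, 0, 0, 0, 0, 0, -1],
  ],
)

```text
t: 8.1
tcp_pos: [0.5667, 0.0428, 0.0747]
tool_rot: [0.99, -0.145, -0.0, 0.0]
force: [-0.2, -0.6, -2.1]
finger_gap: 0.198
gripper_force: 42.6
```

drive_tool(
  plan=[
    [0, 0, 0.0005, 0, 0, 0, -1],
    [0, 0, 0.0005, 0, 0, 0, -1],
    [0, 0, 0, 0, 0, 0, -1],
  ],
)

```text
t: 8.4
tcp_pos: [0.5668, 0.0428, 0.074]
tool_rot: [0.99, -0.144, 0.0, 0.0]
force: [-0.9, 0.7, 0.2]
finger_gap: 0.198
gripper_force: 42.8
```

drive_tool(
  plan=[
    [0, 0, 0.0005, 0, 0, 0, -1],
    [0, 0, 0, 0, 0, 0, -1],
  ],
)

```text
t: 8.6
tcp_pos: [0.5668, 0.0427, 0.0739]
tool_rot: [0.99, -0.144, 0.0, 0.0]
force: [-1.2, -1.2, 4.9]
finger_gap: 0.204
gripper_force: 43.3
```

Contact made (+5 N). I release and rise.

drive_tool(
  plan=[
    [0, 0, 0, 0, 0, 0, -0.4],
    [0, 0, 0, 0, 0, 0, -0.2],
    [0, 0, 0, 0, 0, 0, 0],
    [0, 0, 0, 0, 0, 0, 0.1],
    [0, 0, 0, 0, 0, 0, 0.1],
    [0, 0, -0.01, 0, 0, 0, 0.1],
    [0, 0, -0.025, 0, 0, 0, 0.1],
    [0, 0, -0.03, 0, 0, 0, 0.1],
    [0, 0, -0.03, 0, 0, 0, 0.1],
    [0, 0, -0.03, 0, 0, 0, 0.1],
  ],
)

```text
t: 9.6
tcp_pos: [0.5666, 0.0429, 0.2002]
tool_rot: [0.99, -0.144, 0.0, -0.0]
force: [0.4, 0.2, -0.3]
finger_gap: 0.547
gripper_force: 0.0
```

drive_tool(
  plan=[
    [0, 0, -0.03, 0, 0, 0, 0],
    [0, 0, -0.03, 0, 0, 0, 0],
    [0, 0.02, -0.02, 0, 0, 0, 0],
    [0, 0.025, 0, 0, 0, 0, 0],
    [0, 0.025, 0, 0, 0, 0, 0],
    [0, 0.025, 0, 0, 0, 0, 0],
    [0, 0.025, 0, 0, 0, 0, 0],
    [0, 0.015, 0, 0, 0, 0, 0],
    [0, 0, 0, 0, 0, 0, 0],
    [0, 0, 0, 0, 0, 0, 0],
  ],
)

```text
t: 10.6
tcp_pos: [0.5282, -0.0862, 0.2786]
tool_rot: [0.989, -0.145, 0.0, -0.0]
force: [-0.3, 0.2, -0.0]
finger_gap: 0.498
gripper_force: 0.0
```

```bash
cat > tab.py <<'E'
import sys
from h import *
s=manip.sense();p=s['tcp_pos'];M=R.from_quat(s['tool_rot']).as_matrix();print(s['t'],p)
o=np.array([.5173,-.1528,0]);x=np.array([.958,-.286,0]);y=np.array([.286,.958,0])
out=[]
for n in('wrist','scene'):
    d=snap(n);save(d,f'{n}_{sys.argv[1]}.png');im=d['image'].astype(int);P=cloud(d);rel=P-o;a,b=rel@x,rel@y
    m=(abs(a)<.03)&(b>-.05)&(b<.11)&(P[...,2]>.146)&(P[...,2]<.163)&(im[...,0]-im[...,2]>25)
    Q=P[m]
    if len(Q)>10:
        r=cv2.minAreaRect((Q[:,:2]*1000).astype(np.float32));c=np.array([*r[0],0])/1000
        vv,uu=np.where(m);print(n,'px',uu.mean(),vv.mean(),len(Q),'z',np.median(Q[:,2]),r,'chute',(c-o)@x,(c-o)@y);out.append(ray(d,uu.mean(),vv.mean()))
        print(' tool delta',M.T@(np.array([c[0],c[1],.1555])-p))
    rt=(abs(a)<.03)&(b>.0)&(b<.12)&(abs(P[...,2]-.12)<.006);Q=P[rt];print(' rail',len(Q),Q[:,2].mean(),cv2.minAreaRect((Q[:,:2]*1000).astype(np.float32)))
if len(out)==2:
    (o1,r1),(o2,r2)=out;t=np.linalg.lstsq(np.c_[r1,-r2],o2-o1,rcond=None)[0];a,b=o1+r1*t[0],o2+r2*t[1];print('tri',(a+b)/2,np.linalg.norm(a-b))
E
python3 tab.py a
```

```text
10.6 [ 0.52817934 -0.08615351  0.2785535 ]
wrist px 409.1791483113069 225.3509544787078 681 z 0.15588293740057374 ((517.7142333984375, -154.51576232910156), (12.110357284545898, 27.48834228515625), 74.97346496582031) chute 0.000887543621826163 -0.001525229559326173
 tool delta [0.00954414 0.06858799 0.12300275]
 rail 5309 0.12033419366320047 ((532.6353759765625, -102.74119567871094), (104.76460266113281, 40.598899841308594), 73.27403259277344)
scene px 251.61111111111111 232.14814814814815 108 z 0.15587786118573888 ((516.6127319335938, -154.6734161376953), (11.042828559875488, 28.20867347717285), 71.6224365234375) chute -0.0001226057922362571 -0.0019912913269042793
 tool delta [0.00853402 0.06905471 0.12300221]
 rail 1181 0.12006248358484199 ((531.4119262695312, -101.5606689453125), (105.70339965820312, 43.79801559448242), 73.34893035888672)
tri [ 0.5178882  -0.15468253  0.15378598] 0.0010407184722409724
```

View pics/wrist_a.png

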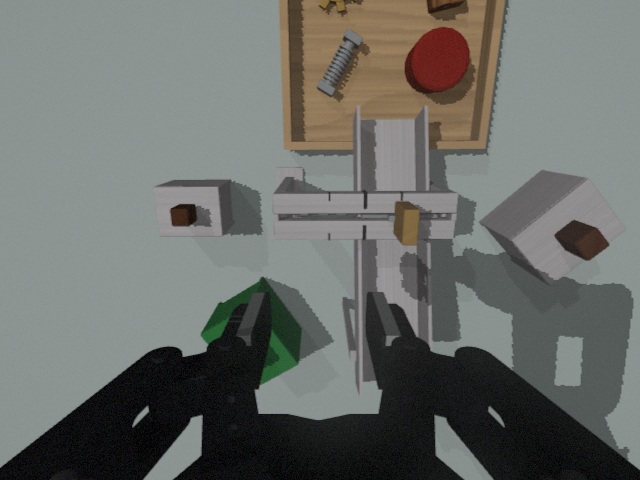

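Wrist view: the cover stands upright on the table at (195,208). The tab is at (406,222) on the shut mark, with the long mark at (365,200) and the open mark at (328,197). The tab top reads 0.1555 and 12 x 28 mm, as expected. I go over it and descend.

drive_tool(
  plan=[
    [0.003, 0.02, 0, 0, 0, 0, 0],
    [0.003, 0.025, 0, 0, 0, 0, 0],
    [0.003, 0.0238, 0, 0, 0, 0, 0],
    [0, 0, 0.02, 0, 0, 0, 0],
    [0, 0, 0.02, 0, 0, 0, 0],
    [0, 0, 0.02, 0, 0, 0, 0],
    [0, 0, 0, 0, 0, 0, 0],
    [0, 0, 0, 0, 0, 0, 0],
  ],
)

```text
t: 11.5
tcp_pos: [0.5174, -0.1543, 0.2183]
tool_rot: [0.99, -0.144, -0.0, -0.0]
force: [-0.4, -0.1, 0.1]
finger_gap: 0.5
gripper_force: 0.0
```

```bash
python3 tab.py b
python3 - <<'E'
from h import *
w=cv2.imread('pics/wrist_a.png');g=cv2.cvtColor(w,cv2.COLOR_BGR2GRAY).astype(int)
print('row195',g[193:199,355:412].mean(0).astype(int).tolist());print('row235',g[231:237,320:375].mean(0).astype(int).tolist())
E
```

```text
11.5 [ 0.5174308  -0.15427165  0.2183291 ]
wrist px 319.23200859291086 265.65413533834584 931 z 0.1559312753317567 ((517.5404663085938, -154.93975830078125), (11.339530944824219, 27.743741989135742), 73.40234375) chute 0.0008423375976562568 -0.0019811150878906256
 tool delta [0.00033149 0.00062519 0.06282876]
 rail 7716 0.12009712935171075 ((532.78076171875, -102.49464416503906), (104.7913589477539, 40.780033111572266), 73.15101623535156)
scene px 251.70192307692307 232.43269230769232 104 z 0.15606830075229366 ((516.7894287109375, -154.8875732421875), (10.872306823730469, 26.894113540649414), 70.1324234008789) chute 0.0001079186523437395 -0.002145918554687505
 tool delta [-0.00040331  0.00078905  0.06282914]
 rail 1191 0.11995382196543852 ((530.8682861328125, -101.61062622070312), (105.43161010742188, 42.4184455871582), 73.63924407958984)
tri [ 0.51915043 -0.15545739  0.15568169] 0.00038671120907977203
row195 [142, 141, 141, 141, 142, 143, 142, 141, 117, 54, 44, 46, 108, 141, 141, 141, 141, 142, 142, 141, 141, 140, 141, 141, 142, 142, 141, 141, 140, 141, 141, 142, 142, 141, 140, 142, 140, 141, 140, 140, 139, 141, 141, 141, 141, 120, 70, 76, 122, 141, 141, 141, 141, 142, 141, 141, 141]
row235 [145, 144, 145, 145, 145, 145, 145, 137, 112, 100, 130, 145, 144, 145, 144, 145, 145, 145, 144, 145, 146, 146, 145, 145, 145, 144, 144, 146, 145, 145, 145, 145, 145, 144, 144, 144, 145, 144, 145, 145, 145, 145, 115, 47, 44, 67, 119, 145, 145, 145, 144, 145, 145, 144, 145]
```

drive_tool(
  plan=[
    [0, 0.0007, 0.02, 0, 0, 0, 0],
    [0, 0, 0.02, 0, 0, 0, 0],
    [0, 0, 0.02, 0, 0, 0, 0],
    [0, 0, 0.012, 0, 0, 0, 0],
    [0, 0, 0.006, 0, 0, 0, 0],
    [0, 0, 0, 0, 0, 0, 0],
    [0, 0, 0, 0, 0, 0, 0],
  ],
  newtons=60,
)

```text
t: 12.3
tcp_pos: [0.5175, -0.156, 0.1411]
tool_rot: [0.99, -0.144, 0.001, 0.0]
force: [0.3, -0.5, 0.4]
finger_gap: 0.498
gripper_force: 0.0
```

drive_tool(
  plan=[
    [0, 0, 0, 0, 0, 0, -1],
    [0, 0, 0, 0, 0, 0, -1],
    [0, 0, 0, 0, 0, 0, -1],
    [0, 0, 0, 0, 0, 0, -1],
    [0, 0, 0, 0, 0, 0, -1],
    [0, 0, 0, 0, 0, 0, -1],
  ],
)

```text
t: 12.9
tcp_pos: [0.5176, -0.155, 0.1412]
tool_rot: [0.99, -0.144, 0.001, -0.0]
force: [1.4, 5.0, 6.2]
finger_gap: 0.128
gripper_force: 59.2
```

Run:
```python
from h import *
s=manip.sense();print(s['tcp_pos'],s['force'],s['finger_gap'],s['gripper_force'])
d=snap('wrist');save(d,'w5.png')
T=np.eye(4);T[:3,:3]=R.from_quat([.9894,-.1447,0,0]).as_matrix();T[:3,3]=[.52817934,-.08615351,.2785535];d['E']=T@d['mount']
x=np.array([.958,-.286,0]);y=np.array([.286,.958,0])
a,b=plane(d,365.0,195.5,.12),plane(d,363.8,233.5,.12);m=(a+b)/2
tabc=np.array([.5177,-.1545,0])
print('mark',a,b,'tab->mark along y',(a-tabc)@y,(b-tabc)@y,'shutmark',plane(d,401.5,195.5,.12)@y-tabc@y,'openmark',plane(d,328.8,233.5,.12)@y-tabc@y)
```

```text
[ 0.51757078 -0.15502705  0.14117701] [1.39581764 4.96285045 6.20893795] 0.12787968106597203 59.18226420879364
mark [ 0.5426945  -0.13105042  0.12      ] [ 0.51121463 -0.12194785  0.12      ] tab->mark along y 0.029613123750002662 0.02933014387898579 shutmark -0.0006334274034783816 openmark 0.0593048489113025
```

Gripped: the gap is about 11–12 mm and the mark lies 29.5–30 mm from the tab. I slide it 30 mm along tool -y.

drive_tool(
  plan=[
    [0, -0.003, 0, 0, 0, 0, -1],
    [0, -0.004, 0, 0, 0, 0, -1],
    [0, -0.004, 0, 0, 0, 0, -1],
    [0, -0.004, 0, 0, 0, 0, -1],
    [0, -0.004, 0, 0, 0, 0, -1],
    [0, -0.004, 0, 0, 0, 0, -1],
    [0, -0.004, 0, 0, 0, 0, -1],
    [0, -0.003, 0, 0, 0, 0, -1],
    [0, 0, 0, 0, 0, 0, -1],
    [0, 0, 0, 0, 0, 0, -1],
  ],
)

```text
t: 13.95
tcp_pos: [0.5252, -0.1293, 0.1412]
tool_rot: [0.99, -0.144, 0.0, 0.002]
force: [-3.9, -5.9, 5.7]
finger_gap: 0.13
gripper_force: 59.3
```

```bash
cat > chk.py <<'E'
import sys
from h import *
s=manip.sense();p=s['tcp_pos'];y=np.array([.286,.958,0]);print(p,s['force'],s['finger_gap'],'moved',(p-np.array([.51757,-.15503,.1412]))@y)
d=snap('scene');w=snap('wrist');np.savez('s_%s.npz'%sys.argv[1],**d)
P=cloud(d);o=np.array([.5173,-.1528,0]);x=np.array([.958,-.286,0])
c=np.hstack([cv2.resize(d['image'][190:280,210:330],(480,360),interpolation=cv2.INTER_CUBIC),cv2.resize(w['image'][180:480,195:445],(300,360))]);cv2.imwrite('pics/chk_%s.png'%sys.argv[1],c[...,::-1])
E
python3 chk.py a
```

```text
[ 0.52517594 -0.12934924  0.14120608] [-3.87155078 -5.89806098  5.67563932] 0.12991764228284156 moved 0.02677747205118293
```

View pics/chk_a.png

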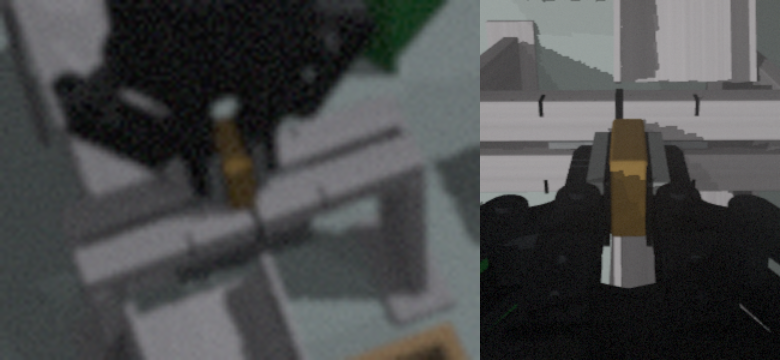

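Left crop: the tab at (238,190) is a little short of the long mark at (258,222). Right crop: the tab is centred at 629 against the mark at 619. The TCP has moved 26.8 mm, so I add the rest.

drive_tool(
  plan=[
    [0, -0.002, 0, 0, 0, 0, -1],
    [0, -0.0013, 0, 0, 0, 0, -1],
    [0, 0, 0, 0, 0, 0, -1],
    [0, 0, 0, 0, 0, 0, -1],
    [0, 0, 0, 0, 0, 0, -1],
    [0, 0, 0, 0, 0, 0, -1],
  ],
)

```text
t: 14.65
tcp_pos: [0.526, -0.1264, 0.1412]
tool_rot: [0.99, -0.144, 0.0, 0.002]
force: [-4.1, -6.0, 5.1]
finger_gap: 0.127
gripper_force: 59.3
```

```bash
python3 chk.py b
python3 - <<'E'
from h import *
y=np.array([.286,.958,0]);x=np.array([.958,-.286,0])
w=snap('wrist');g=w['image'].astype(int).mean(2);im=w['image'].astype(int);P=cloud(w)
# tab faces: brass pixels, by depth
m=(im[...,0]-im[...,2]>40)&(P[...,2]>.124)&(P[...,2]<.16)&(np.hypot(P[...,0]-.526,P[...,1]+.126)<.04)
t=P[m&(P[...,2]<.150)&(P[...,2]>.126)];t2=P[m&(P[...,2]>.152)]
for n,q in(('front',t),('top',t2)):
    if len(q)>10: b=q@y;print(n,len(q),'y',np.percentile(b,[1,99]),'mid',np.percentile(b,[1,99]).mean(),'x',(q@x).min(),(q@x).max())
# dark marks on rail top far strip, plane z=.12
xc=np.array([.5177,-.1545,0])@x
r=(abs(P[...,2]-.12)<.004)&((P@x-xc)>.013)&((P@x-xc)<.0195)&(g<0.6*np.median(g[(abs(P[...,2]-.12)<.003)]))
k,l,st,c=cv2.connectedComponentsWithStats(r.astype(np.uint8))
for i in range(1,k):
    if st[i,4]>8: print('mark',st[i],c[i],plane(w,*c[i],.12)@y)
E
```

```text
[ 0.52602959 -0.1264039   0.14120067] [-4.09802651 -5.95911773  5.09331097] 0.12653642968562495 moved 0.029843251160511255
front 34 y [0.02921932 0.03525144] mid 0.032235376682557014 x 0.5521596302901656 0.5538005573586238
top 1124 y [0.02456448 0.03500079] mid 0.029782637034855917 x 0.5264965430122459 0.5540201949797015
mark [154 261  53   3  99] [179.60606061 262.37373737] 0.09298685650002785
mark [208 261   6   3  10] [210.6 262.1] 0.07880468917700409
mark [215 261   7   3  12] [218.08333333 261.91666667] 0.07537416148419841
mark [250 261   6  16  52] [252.11538462 268.01923077] 0.059960129724463296
mark [313 261   8  17  89] [317.29213483 269.73033708] 0.029900861011175506
mark [381 263   3  14  34] [382.14705882 269.82352941] -0.0001359783857085295
```

View pics/chk_b.png

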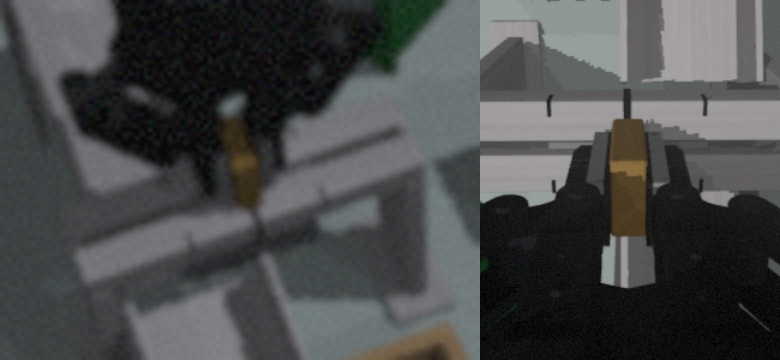

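The tab centre (y 29.8 mm) stands on the long mark (y 29.9 mm), and the view shows the mark running into the middle of the tab. The cover was seen standing upright, and the grip holds at 59 N.

```bash
python3 -c "
from station import manip
s=manip.sense();print(s['t'],s['tcp_pos'],s['qd'].round(4));print(manip.sign_off())"
```

```text
14.8 [ 0.52606471 -0.12643706  0.14120138] [ 0.0007 -0.001  -0.0002  0.0004 -0.0033 -0.0011]
the job is handed in; nothing more can be done
None
```

The job is handed in: the cover stands upright on the bare table, and the gripper is holding the tab at the long half-travel mark, measured to within about 0.1 mm.

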